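# Sort the bench handful into its trays

### The job

Sort the mixed things in the row at the front of the bench into the trays: the two wooden blanks side by side into the wide undivided tray, the two wedges into the divided tray, one in each bay, and the bench brush into the narrow tray. Each must lie flat on its tray's floor, within the walls and the same way up as now; leave the cup of nails standing where it is.

Things in the scene. Friction and masses are not known exactly. Their poses are not given: they have to be found in the camera images.
- wedge_a_mid (a point): pale ash wedge, one of two alike, 100 mm long, 32 mm wide, 28 mm high at the thick end and 6 mm at the thin end, flat underside. The point is the centre of its footprint, 14 mm above the underside; x runs along its length, towards the thick end; y is across its width (the sides to grip, upright and parallel); z up. Its top there is about 17 mm above the underside; 20 mm towards the thick end it is about 21 mm above it, a good place to grip. About 40 g.
- wedge_b_mid (a point): pale ash wedge, one of two alike, 100 mm long, 32 mm wide, 28 mm high at the thick end and 6 mm at the thin end, flat underside. The point is the centre of its footprint, 14 mm above the underside; x runs along its length, towards the thick end; y is across its width (the sides to grip, upright and parallel); z up. Its top there is about 17 mm above the underside; 20 mm towards the thick end it is about 21 mm above it, a good place to grip. About 40 g.
- blank_a_mid (a point): split pale beech blank (a plain block), one of two alike, 100 mm long, 44 mm wide, 46 mm high. The point is its centre, 23 mm above its underside; x runs along its length, y across its width (the sides to grip), z up. About 200 g.
- blank_b_mid (a point): split pale beech blank (a plain block), one of two alike, 100 mm long, 44 mm wide, 46 mm high. The point is its centre, 23 mm above its underside; x runs along its length, y across its width (the sides to grip), z up. About 200 g.
- bench_brush_mid (a point): bench brush lying on its bristles: rounded wooden back 120 mm long, 46 mm wide, 18 mm thick, from 21 to 39 mm above the bench, with bristles below it. The point is its centre, 19.5 mm above its underside; x runs along its length, y across its width (grip the sides of the wooden back), z up. About 100 g.
- blank_tray: the wide tray without a divider, inside 126 mm (along its x) by 160 mm (along its y), for the two blanks side by side, for instance centred at y = +40 mm and y = -40 mm with their length along x. It is fixed to the bench. Wooden floor 4 mm thick, dark wooden walls 6 mm thick, their tops only 12 mm above the bench. The origin is at the centre of its underside, at bench height; x points roughly away from the robot, y across, z up.
- wedge_tray: the tray with a divider down its middle: two bays, each 126 mm (along x) by 62 mm (along y) inside, centred at y = +34 mm and y = -34 mm; the divider is 6 mm thick and as high as the walls. It is fixed to the bench. Wooden floor 4 mm thick, dark wooden walls 6 mm thick, their tops only 12 mm above the bench. The origin is at the centre of its underside, at bench height; x points roughly away from the robot, y across, z up.
- brush_tray: the narrow tray without a divider, inside 138 mm (along its x) by 80 mm (along its y), for the brush, lengthwise. It is fixed to the bench. Wooden floor 4 mm thick, dark wooden walls 6 mm thick, their tops only 12 mm above the bench. The origin is at the centre of its underside, at bench height; x points roughly away from the robot, y across, z up.
- nail_pot: pale glazed cup with nails in it, 70 mm across and 62 mm high, standing loose in the row among the things to be sorted; origin at the centre of its underside, z up. It is to be left standing where it is.

How it is judged:
By the outcome, as a careful person would: the job done as asked, in the order asked, and still so for the second after the job is handed in, with the robot touching nothing.
It also fails if it takes over 102 s, if anything falls off the work surface, if the arm or the gripper's body presses on something with over 40 N, if the wrist force passes 120 N, or if a joint passes its speed limit or range.

### The arm

A 6-joint arm with a two-finger parallel gripper is mounted at the origin on a cart in front of the work surface, level with it; the furniture and walls round the work are solid. World frame = base frame: x ahead of the robot, y to its left, z up, the work surface at z = 0. Lengths are in m, angles in rad, forces in N, time in s.
With the tool pointing down it reaches from about 0.3 to 0.875 m from the base axis. Payload 6.4 kg.
Tool frame: the origin (TCP) lies between the finger pads; the fingertips stand 14 mm ahead of it and the grasp point (between the pads) lies 5 mm behind it; y points along the fingers, z is the direction in which the jaws open and shut, and the axes are right-handed (so a half turn about y gives the same grasp; the last joint's range is limited). The gripper opens to 88 mm and grips with 3 to 60 N. Pads are 18 mm wide; open, the fingers measure 123 mm over their backs; the gripper's body (75 mm by 187 mm) begins 45 mm behind the grasp point.
Start: joints at [-1.5, 0.181, 1.607, -0, 1.354, -0.206], TCP at [0.157, -0.553, 0.253] pointing down, gripper open.
Joint ranges: [-2.99, 2.99], [-0.89, 2.07], [0.3, 2.58], [-1.14, 4.28], [0, 2.63], [-3.12, 3.12]. Speed limits (rad/s): [2.57, 2.57, 3.01, 3.14, 3.14, 3.14].

### API

Orientations are given as a unit quaternion [w, x, y, z].
In Python, from cell import ctrl gives the robot as it stands. The module is installed in compiled form; this text tells all that it offers.
- The arm moves only by the shell command python3 -m crank 'ROWS' [FORCE]. ROWS is JSON, a list of rows, each an object with "grip": the opening, from -1 (shut) to 1 (fully open); "offset": the shift along the tool's x, y, z in cm, a list of three; "dr": the turn, a rotation vector about the tool's x, y, z in rad, a list of three. A call has 1 to 10 rows; each row shifts and turns the commanded pose from where the row before left it, along the tool's axes as they then stand; what a row does not reach is not made up. A row lasts 1/10 s, in which the tool goes at most 50 mm and 8.59 degrees, less where a joint would pass 70% of its speed; a pose out of reach is approached as far as the arm can. A call with a gripper value outside its range is refused whole. The fingers move at their own pace and stop on an object; FORCE is the grip in N (left out, the last holds). Time passes only in rows, so rows that do not move let the fingers close. It gives the time, the measured TCP pose, the force and the opening at its end, in the units of the state.
- ctrl.read_state(): the state, without advancing time (a new reading comes with each control period).
- ctrl.grab_frame(name): name is "scene" or "top" or "wrist"; returns (picture, depth): 420x560x3 uint8, red, green, blue; 420x560 float32, m along the optical axis (not along the pixel's ray), 0 where there is no reading.
- ctrl.calibration(name): a dict with "intrinsics" (3x3 intrinsics, pixels), "T" (4x4, takes a point from camera to world coordinates); the wrist camera has in their place "mount" (4x4, takes a point from camera to tool coordinates, whose origin is the TCP and whose axes are the tool frame's). Camera axes: x right, y down, z forward; pixel columns grow to the right and rows downward; lengths in m; the calibration is good to about 2 mm. A picture is of the moment at which its call begins: read the wrist's pose just before it. calibration takes no time and is no camera call.
- ctrl.hand_in(): hands the job in, once; it reports no verdict.
The state is a dict: "clock": time; "joint_pos": joint angles; "qd": joint speeds; "joint_torque": joint torques, N m; "tcp_pos": TCP position; "tool_rot": TCP orientation; "ft_force": force on the tool from outside, world axes, zero at the start; "moment": the same for the moment, N m; "grip_width": finger opening in m.
Only numpy, scipy, OpenCV 4.12 (cv2) and the standard library are available. Lean on these libraries where they do the work, as an engineer would, in place of code of your own. Each camera call takes 0.05 s, during which the arm holds its last target. There are 200 camera calls.

## Working session

There is one attempt and no reset: what is moved stays moved. The work goes in short steps, Python scripts to look and compute and a shell command to move; the robot and the scene stay as the last step left them, time stands still between calls to the robot, and variables do not carry over. Pictures are saved under pics/ and viewed, about 12 in all and at most 16, crops included, and the job is handed in when it is done.

```bash
mkdir -p pics; ls; python3 - <<'E'
from cell import ctrl
import cv2,numpy as np
s=ctrl.read_state();print(s)
for n in("top","scene"):
    im,d=ctrl.grab_frame(n);cv2.imwrite(f"pics/{n}0.png",im[...,::-1]);np.savez(f"{n}0.npz",im=im,d=d);print(n,ctrl.calibration(n))
print(ctrl.calibration("wrist"))
E
```

```text
pics
{'clock': 0.0, 'joint_pos': array([-1.50033234e+00,  1.81531355e-01,  1.60796439e+00,  1.71973341e-05,
        1.35378003e+00, -2.06298406e-01]), 'qd': array([-1.33387976e-03,  1.14629058e-03,  3.85951164e-04, -7.76891446e-05,
        2.20054323e-04,  4.89271749e-04]), 'joint_torque': array([-2.39507399e-04, -4.33875525e+01, -3.41844285e+01,  7.01351627e-02,
        3.86777893e-02, -1.41711093e-04]), 'tcp_pos': array([ 0.15710212, -0.55261539,  0.25183663]), 'tool_rot': array([ 0.09758326, -0.09749064,  0.70094049, -0.69975389]), 'ft_force': array([-0.81999234,  0.06209387, -0.08131634]), 'moment': array([ 0.0532375 ,  0.00856273, -0.01657898]), 'grip_width': 0.08811901106783518}
top {'intrinsics': array([[442.91724276,   0.        , 283.96734275],
       [  0.        , 442.91724276, 214.82261667],
       [  0.        ,   0.        ,   1.        ]]), 'T': array([[ 0.0052296 , -0.9983818 ,  0.0566253 ,  0.4258365 ],
       [-0.99997989, -0.00501804,  0.00387771, -0.00383081],
       [-0.00358729, -0.05664444, -0.99838797,  1.40042763],
       [ 0.        ,  0.        ,  0.       
[... 266 characters left out ...]
  [ 0.47757622, -0.62183042,  0.6206834 , -0.76948795],
       [ 0.00772409, -0.70345482, -0.710698  ,  0.94318841],
       [ 0.        ,  0.        ,  0.        ,  1.        ]])}
{'intrinsics': array([[316.54704321,   0.        , 281.81188063],
       [  0.        , 316.54704321, 214.2989739 ],
       [  0.        ,   0.        ,   1.        ]]), 'mount': array([[-1.19712558e-03,  9.57920157e-01,  2.87032297e-01,
        -7.44870548e-02],
       [ 6.45933552e-04, -2.87031702e-01,  9.57920866e-01,
        -1.31465054e-01],
       [ 9.99999075e-01,  1.33215536e-03, -2.75139777e-04,
        -5.19313218e-04],
       [ 0.00000000e+00,  0.00000000e+00,  0.00000000e+00,
         1.00000000e+00]])}
```

View pics/top0.png

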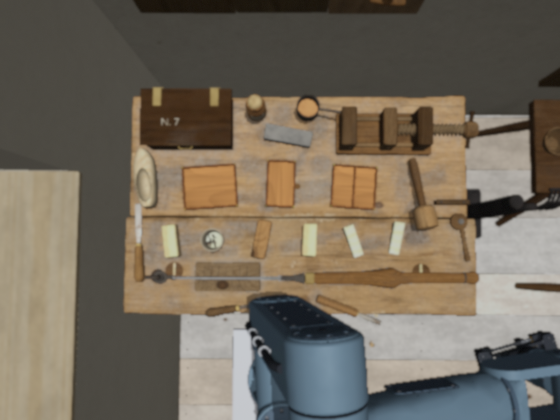

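View pics/scene0.png

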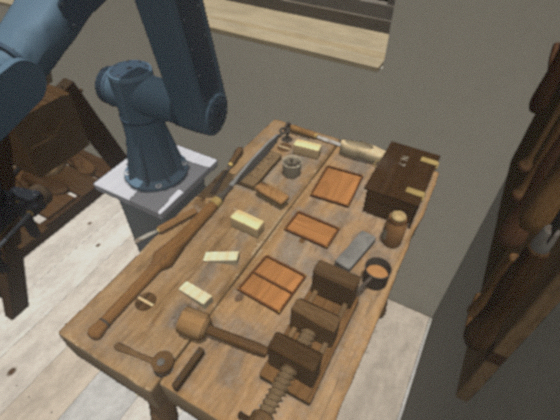

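The top view shows the row at v≈240: a blank (170), the cup (213), the brush (262), a blank (310) and wedges (353, 397). The trays are at v≈187: blank (210), brush (281), wedge (354). The scene view agrees. Next I'll measure them.

```bash
cat > h.py <<'E'
import numpy as np,cv2
from scipy.spatial.transform import Rotation as R
from cell import ctrl
def rot(q): return R.from_quat([q[1],q[2],q[3],q[0]]).as_matrix()
def camT(name,s=None):
    c=ctrl.calibration(name)
    if name!="wrist": return c["intrinsics"],c["T"]
    T=np.eye(4);T[:3,:3]=rot(s["tool_rot"]);T[:3,3]=s["tcp_pos"]
    return c["intrinsics"],T@c["mount"]
def cloud(d,K,T):
    v,u=np.mgrid[:d.shape[0],:d.shape[1]]
    p=np.stack([(u-K[0,2])/K[0,0]*d,(v-K[1,2])/K[1,1]*d,d],-1)
    return p@T[:3,:3].T+T[:3,3]
def plane(uv,z,K,T):
    uv=np.asarray(uv,float).reshape(-1,2)
    r=np.c_[(uv-K[:2,2])/[K[0,0],K[1,1]],np.ones(len(uv))]@T[:3,:3].T
    return (T[:3,3]+r*((z-T[2,3])/r[:,2])[:,None])[:,:2]
def rect(m,z,K,T):
    """min-area rectangle of mask's largest contour cast on plane z: centre, (long,short), yaw of long side deg"""
    c=max(cv2.findContours(m.astype(np.uint8),0,2)[0],key=cv2.contourArea)
    (cx,cy),(w,h),a=cv2.minAreaRect((plane(c,z,K,T)*1000).astype(np.float32))
    if w<h: w,h,a=h,w,a+90
    return np.array([cx,cy,w,h,(a+90)%180-90]).round(1)
E
python3 - <<'E'
from h import *
f=np.load("top0.npz");im,d=f["im"],f["d"];K,T=camT("top")
P=cloud(d,K,T);z=P[...,2]
hsv=cv2.cvtColor(im,cv2.COLOR_RGB2HSV)
for uv in [(170,240),(262,240),(310,240),(353,241),(397,238),(210,187),(281,184),(345,187),(240,250)]:
    print(uv,hsv[uv[1],uv[0]],P[uv[1],uv[0]].round(3))
pale=(hsv[...,2]>140)&(hsv[...,0]>20)&(hsv[...,0]<40)
tray=(hsv[...,1]>150)&(hsv[...,2]>110)
def one(m,u,v,r=32):
    k=np.zeros(m.shape,np.uint8);k[v-r:v+r,u-r:u+r]=m[v-r:v+r,u-r:u+r];return k
for n,u,zz in[("A",170,.046),("B",310,.046),("w",353,.015),("w",397,.015)]:
    k=one(pale,u,240,22);print(n,rect(k,zz,K,T),k.sum())
    if n=="w":
        q=P[k>0];A=np.c_[q[:,:2],np.ones(len(q))];print(" grad",np.linalg.lstsq(A,q[:,2],rcond=None)[0],q[:,2].min(),q[:,2].max())
k=one((z>.025),262,240,25);print("brush",rect(k,.039,K,T),k.sum())
k=one((z>.03),213,240,24);print("cup",rect(k,.06,K,T),k.sum())
for n,u,v in[("bt",210,187),("brt",281,184),("wt",354,187)]:
    k=one(tray,u,v,33);print(n,rect(k,.004,K,T),k.sum())
E
python3 - <<'E'
import cv2
a=cv2.imread("pics/top0.png")[145:275,130:430];cv2.imwrite("pics/crop0.png",cv2.resize(a,None,fx=2.6,fy=2.6,interpolation=2))
E
```

```text
(170, 240) [ 33  40 202] [0.424 0.349 0.046]
(262, 240) [ 16 130 161] [0.425 0.068 0.039]
(310, 240) [ 33  40 202] [ 0.426 -0.078  0.051]
(353, 241) [ 35  21 202] [ 0.424 -0.213  0.021]
(397, 238) [ 36  20 202] [ 0.434 -0.351  0.019]
(210, 187) [ 15 142 180] [0.592 0.237 0.003]
(281, 184) [ 15 142 179] [0.603 0.012 0.002]
(345, 187) [ 15 142 181] [ 0.594 -0.191  0.007]
(240, 250) [ 17  85 168] [0.394 0.139 0.003]
A [421.7 350.6 102.7  43.6   7.4] 472
B [428.2 -76.9 101.5  44.8  -3.2] 476
w [ 425.4 -214.6  101.5   35.3   19.5] 364
 grad [-1.40252798  5.02576086  1.69398764] -0.007530396377865456 1.4004276261310729
w [ 435.1 -350.3  103.7   34.8  -11.8] 367
 grad [0.22409518 0.27506413 0.0139236 ] -0.00584615475410577 0.03372352949871771
brush [430.   72.8 119.   45.3 -10.9] 622
cup [427.6 221.6  66.6  66.6 -89.2] 247
bt [528.4 283.2   0.    0.    0. ] 8Traceback (most recent call last):
  File "<stdin>", line 18, in <module>
  File "h.py", line 20, in rect
    c=max(cv2.findContours(m.astype(np.uint8),0,2)[0],key=cv2.contourArea)
ValueError: max() iterable argument is empty
```

View pics/crop0.png

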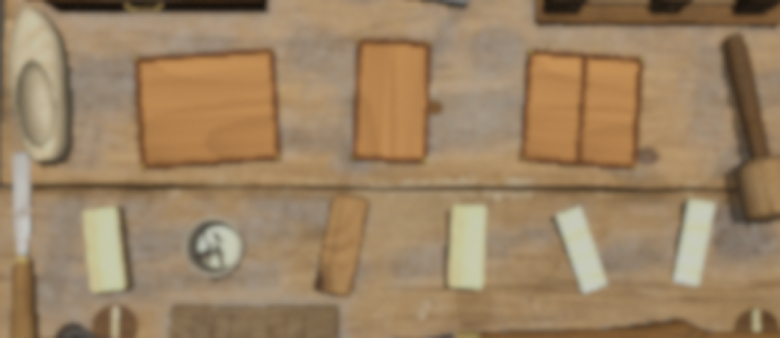

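The crop confirms the layout: the wide tray is at left, the narrow one in the middle and the divided one at right. The row below them is as I listed.

```bash
python3 - <<'E'
from h import *
f=np.load("top0.npz");im,d=f["im"],f["d"];K,T=camT("top")
P=cloud(d,K,T);z=P[...,2]
hsv=cv2.cvtColor(im,cv2.COLOR_RGB2HSV)
tray=((hsv[...,1]>122)&(hsv[...,2]>60)).astype(np.uint8)
for n,u,v,ru in[("bt",210,187,33),("brt",281,184,22),("wt",354,187,30)]:
    k=np.zeros_like(tray);k[v-33:v+28,u-ru:u+ru]=tray[v-33:v+28,u-ru:u+ru]
    k=cv2.morphologyEx(k,cv2.MORPH_CLOSE,np.ones((5,5)));k=cv2.morphologyEx(k,cv2.MORPH_OPEN,np.ones((5,5)))
    print(n,rect(k,.008,K,T),k.sum())
for c,yaw in(((.4254,-.2146),19.5),((.4351,-.3503),-11.8)):
    t=np.radians(yaw);a=np.array([np.cos(t),np.sin(t)]);b=np.array([-a[1],a[0]])
    r=P[...,:2]-c;l=r@a;w=r@b
    print([round(float(np.median(z[(abs(w)<.012)&(abs(l-x)<.008)])),4) for x in(-.04,-.02,0,.02,.04)])
E
```

```text
bt [593.  238.2 171.1 135.4 -85.4] 2265
brt [604.1  13.5 148.9  87.3  -1.6] 1282
wt [ 594.4 -218.3  139.7  137.6   86.1] 1887
[0.0077, 0.0118, 0.0175, 0.0207, 0.0259]
[0.0095, 0.0123, 0.0171, 0.0212, 0.0253]
```

```bash
cat >> h.py <<'E'
def go(x,y,z,yaw):
    """print turn about tool y and then shift (cm, tool axes after the turn) so tool x lies along +-yaw (deg) at x,y,z"""
    s=ctrl.read_state();M=rot(s["tool_rot"]);q=s["joint_pos"]
    psi=np.arctan2(M[1,0],M[0,0])
    print("t",s["clock"],"tcp",s["tcp_pos"].round(4),"w",round(s["grip_width"],4),"F",s["ft_force"].round(1),"q6",q[5].round(2),"ydown",M[2,1].round(4),"toolx",np.degrees(psi).round(1))
    e=np.array([x,y,z])-s["tcp_pos"]
    for o in(0,np.pi):
        t=(np.radians(yaw)+o-psi+np.pi)%(2*np.pi)-np.pi
        M2=R.from_euler("z",t).as_matrix()@M
        dr=R.from_matrix(M.T@M2).as_rotvec()
        print("turn",dr.round(3),"shift cm",(M2.T@e*100).round(2),"q1'",np.arctan2(y,x).round(2))
E
python3 - <<'E'
from h import *
go(.4217,.3506,.12,7.4)
go(.4282,-.0769,.12,-3.2)
E
```

```text
t 0.1 tcp [ 0.1571 -0.5526  0.2519] w 0.0884 F [-0.8 -1.  -0.3] q6 -0.21 ydown -1.0 toolx -164.1
turn [-1.000e-03 -2.994e+00 -5.000e-03] shift cm [37.87 13.05 86.18] q1' 0.69
turn [0.    0.148 0.   ] shift cm [-37.87  13.33 -86.14] q1' 0.69
t 0.1 tcp [ 0.1571 -0.5526  0.2519] w 0.0884 F [-0.8 -1.  -0.3] q6 -0.21 ydown -1.0 toolx -164.1
turn [-1.000e-03 -2.809e+00 -4.000e-03] shift cm [24.41 13.11 49.03] q1' -0.18
turn [0.    0.333 0.001] shift cm [-24.41  13.27 -48.99] q1' -0.18
```

```bash
python3 -m crank '[{"grip":1,"offset":[0,2,0],"dr":[0,0.111,0]},{"grip":1,"offset":[0,2,0],"dr":[0,0.111,0]},{"grip":1,"offset":[0,2,0],"dr":[0,0.111,0]},{"grip":1,"offset":[-2.2,0,-4.4],"dr":[0,0,0]},{"grip":1,"offset":[-2.2,0,-4.4],"dr":[0,0,0]},{"grip":1,"offset":[-2.2,0,-4.4],"dr":[0,0,0]},{"grip":1,"offset":[-2.2,0,-4.4],"dr":[0,0,0]},{"grip":1,"offset":[-2.2,0,-4.4],"dr":[0,0,0]},{"grip":1,"offset":[-2.2,0,-4.4],"dr":[0,0,0]},{"grip":1,"offset":[-2.2,0,-4.4],"dr":[0,0,0]}]' 20
python3 -m crank '[{"grip":1,"offset":[-2.2,0,-4.4],"dr":[0,0,0]},{"grip":1,"offset":[-2.2,0,-4.4],"dr":[0,0,0]},{"grip":1,"offset":[-2.2,0,-4.4],"dr":[0,0,0]},{"grip":1,"offset":[-2.2,0,-4.4],"dr":[0,0,0]},{"grip":1,"offset":[0,0,0],"dr":[0,0,0]},{"grip":1,"offset":[0,0,0],"dr":[0,0,0]}]'
python3 - <<'E'
from h import *
go(.4282,-.0769,.12,-3.2)
s=ctrl.read_state();im,d=ctrl.grab_frame("wrist");cv2.imwrite("pics/w1.png",im[...,::-1])
K,T=camT("wrist",s);hsv=cv2.cvtColor(im,cv2.COLOR_RGB2HSV);P=cloud(d,K,T)
m=((P[...,2]>.035)&(P[...,2]<.055)&(abs(P[...,1]+.077)<.06)&(abs(P[...,0]-.428)<.09)).astype(np.uint8)
print(rect(m,.046,K,T),m.sum())
E
```

```text
clock: 1.1
tcp_pos: [0.3286, -0.2523, 0.1926]
tool_rot: [-0.02, 0.02, 0.707, -0.707]
ft_force: [1.0, 0.1, -0.0]
grip_width: 0.0879
clock: 1.7
tcp_pos: [0.426, -0.0822, 0.1924]
tool_rot: [-0.019, 0.018, 0.707, -0.707]
ft_force: [-0.3, -0.2, -0.3]
grip_width: 0.0881
t 1.7 tcp [ 0.426  -0.0822  0.1924] w 0.0881 F [-0.3 -0.2 -0.3] q6 1.16 ydown -1.0 toolx 177.0
turn [ 3.000e-03 -3.138e+00 -0.000e+00] shift cm [0.19 7.24 0.54] q1' -0.18
turn [-0.     0.004  0.   ] shift cm [-0.2   7.24 -0.54] q1' -0.18
[432.3 -76.4  97.7  41.8  -2. ] 4791
```

View pics/w1.png

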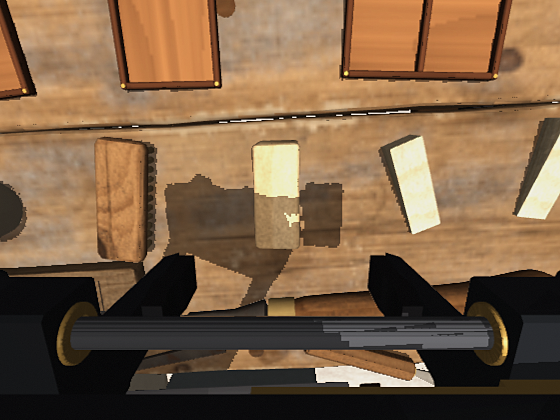

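The wrist view shows the blank centred between the jaws at (277,195), with its neighbours clear. It agrees with the top view to 4 mm, so I'll descend and grip.

```bash
python3 -m crank '[{"grip":1,"offset":[-0.4,4,-0.55],"dr":[0,0,0]},{"grip":1,"offset":[0,4.5,0],"dr":[0,0,0]},{"grip":1,"offset":[0,4.5,0],"dr":[0,0,0]},{"grip":1,"offset":[0,3.6,0],"dr":[0,0,0]},{"grip":1,"offset":[0,0,0],"dr":[0,0,0]},{"grip":-1,"offset":[0,0,0],"dr":[0,0,0]},{"grip":-1,"offset":[0,0,0],"dr":[0,0,0]},{"grip":-1,"offset":[0,0,0],"dr":[0,0,0]},{"grip":-1,"offset":[0,0,0],"dr":[0,0,0]},{"grip":-1,"offset":[0,0,0],"dr":[0,0,0]}]' 25
python3 -m crank '[{"grip":-1,"offset":[0,0,0],"dr":[0,0,0]},{"grip":-1,"offset":[0,-2,0],"dr":[0,0,0]},{"grip":-1,"offset":[0,-3,0],"dr":[0,0.065,0]},{"grip":-1,"offset":[0,-3,0],"dr":[0,0.065,0]},{"grip":-1,"offset":[0,0,0],"dr":[0,0,0]}]'
python3 -c "
from h import *
go(.596,.198,.031,4.6)"
```

```text
clock: 2.75
tcp_pos: [0.431, -0.0785, 0.0278]
tool_rot: [0.019, -0.021, -0.706, 0.707]
ft_force: [-0.5, 0.2, 0.7]
grip_width: 0.0499
clock: 3.25
tcp_pos: [0.4327, -0.0792, 0.1101]
tool_rot: [0.064, -0.068, -0.703, 0.705]
ft_force: [0.9, -0.5, -2.1]
grip_width: 0.0429
t 3.25 tcp [ 0.4327 -0.0792  0.1101] w 0.0429 F [ 0.9 -0.5 -2.1] q6 1.31 ydown -1.0 toolx 169.3
turn [ 0.019  2.874 -0.005] shift cm [18.55  7.83 26.3 ] q1' 0.32
turn [-0.002 -0.267  0.   ] shift cm [-18.45   7.98 -26.33] q1' 0.32
```

```bash
python3 -m crank '[{"grip":-1,"offset":[0,0,0],"dr":[0,-0.134,0]},{"grip":-1,"offset":[0,0,0],"dr":[0,-0.133,0]},{"grip":-1,"offset":[-2.3,0,-3.3],"dr":[0,0,0]},{"grip":-1,"offset":[-2.3,0,-3.3],"dr":[0,0,0]},{"grip":-1,"offset":[-2.3,0,-3.3],"dr":[0,0,0]},{"grip":-1,"offset":[-2.3,0,-3.3],"dr":[0,0,0]},{"grip":-1,"offset":[-2.3,0,-3.3],"dr":[0,0,0]},{"grip":-1,"offset":[-2.3,0,-3.3],"dr":[0,0,0]},{"grip":-1,"offset":[-2.3,0,-3.3],"dr":[0,0,0]},{"grip":-1,"offset":[-2.3,0,-3.3],"dr":[0,0,0]}]'
python3 -m crank '[{"grip":-1,"offset":[0,0,0],"dr":[0,0,0]},{"grip":-1,"offset":[0,0,0],"dr":[0,0,0]},{"grip":-1,"offset":[0,0,0],"dr":[0,0,0]}]'
python3 - <<'E'
from h import *
go(.596,.198,.032,4.6)
s=ctrl.read_state();im,d=ctrl.grab_frame("wrist");cv2.imwrite("pics/w2.png",im[...,::-1])
K,T=camT("wrist",s);hsv=cv2.cvtColor(im,cv2.COLOR_RGB2HSV);P=cloud(d,K,T)
E
```

```text
clock: 4.25
tcp_pos: [0.5918, 0.2013, 0.1045]
tool_rot: [-0.028, 0.03, -0.706, 0.707]
ft_force: [0.9, -0.8, -1.5]
grip_width: 0.0424
clock: 4.55
tcp_pos: [0.591, 0.1991, 0.1051]
tool_rot: [-0.028, 0.03, -0.706, 0.707]
ft_force: [0.3, 0.2, -2.5]
grip_width: 0.043
t 4.55 tcp [0.591  0.1991 0.1051] w 0.043 F [ 0.3  0.2 -2.5] q6 1.62 ydown -1.0 toolx -175.4
turn [ 9.000e-03 -3.141e+00  1.000e-03] shift cm [ 0.46  7.31 -0.15] q1' 0.32
turn [-0.     0.001 -0.   ] shift cm [-0.51  7.31  0.15] q1' 0.32
```

View pics/w2.png

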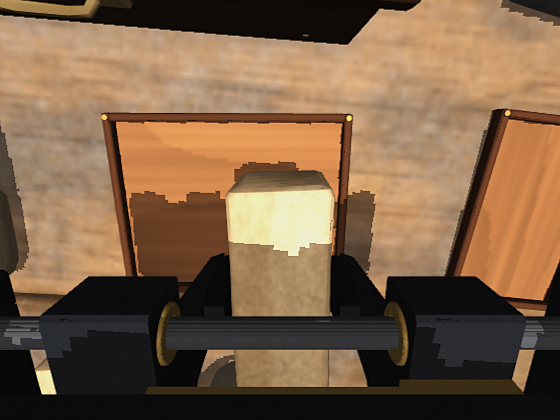

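The blank is held level over the tray. The brass dots at the far wall corners, (104,117) and (349,117), give a check on the tray pose.

```bash
python3 - <<'E'
from h import *
s=ctrl.read_state();K,T=camT("wrist",s)
q=plane([(104,117),(349,117),(229,193),(333,190)],.012,K,T);print(q.round(4))
a=q[0]-q[1];L=np.linalg.norm(a);a/=L;x=np.array([a[1],-a[0]])
print(L,np.degrees(np.arctan2(x[1],x[0])),(q[0]+q[1])/2-x*.066)
print("block far end",plane([(227,193),(333,190)],s["tcp_pos"][2]-.028+.046,K,T))
E
```

```text
[[0.6569 0.326 ]
 [0.6704 0.1601]
 [0.6109 0.2396]
 [0.6193 0.1645]]
0.1663899431436792 4.67431769442076 [0.59788357 0.23766666]
block far end [[0.63802718 0.22335884]
 [0.64231086 0.1847863 ]]
```

```bash
python3 -m crank '[{"grip":-1,"offset":[-0.8,3,0.2],"dr":[0,0,0]},{"grip":-1,"offset":[0,2.4,0],"dr":[0,0,0]},{"grip":-1,"offset":[0,1.3,0],"dr":[0,0,0]},{"grip":-1,"offset":[0,0.5,0],"dr":[0,0,0]},{"grip":-1,"offset":[0,0,0],"dr":[0,0,0]},{"grip":-1,"offset":[0,0,0],"dr":[0,0,0]},{"grip":0.36,"offset":[0,0,0],"dr":[0,0,0]},{"grip":0.36,"offset":[0,0,0],"dr":[0,0,0]},{"grip":0.36,"offset":[0,0,0],"dr":[0,0,0]}]'
python3 -m crank '[{"grip":0.36,"offset":[0,-4,0],"dr":[0,0,0]},{"grip":0.36,"offset":[0,-4.5,0],"dr":[0,0,0]},{"grip":1,"offset":[0,0,0],"dr":[0,0,0]},{"grip":1,"offset":[0,0,0],"dr":[0,0,0]}]'
python3 - <<'E'
from h import *
go(.4237,.3506,.026,7.4)
s=ctrl.read_state();im,d=ctrl.grab_frame("wrist");K,T=camT("wrist",s);P=cloud(d,K,T)
m=((P[...,2]>.04)&(P[...,2]<.06)&(abs(P[...,1]-.198)<.06)&(abs(P[...,0]-.6)<.09)).astype(np.uint8)
print(rect(m,.05,K,T),m.sum())
E
```

```text
clock: 5.5
tcp_pos: [0.6012, 0.1986, 0.0358]
tool_rot: [0.029, -0.028, 0.707, -0.706]
ft_force: [-0.2, 0.3, 0.0]
grip_width: 0.0597
clock: 5.9
tcp_pos: [0.6017, 0.1986, 0.1217]
tool_rot: [0.03, -0.027, 0.707, -0.706]
ft_force: [-0.6, -0.8, -0.3]
grip_width: 0.0736
t 5.9 tcp [0.6017 0.1986 0.1217] w 0.0736 F [-0.6 -0.8 -0.3] q6 1.62 ydown -1.0 toolx -175.4
turn [1.200e-02 3.093e+00 1.000e-03] shift cm [-15.66   9.63  17.36] q1' 0.69
turn [-0.    -0.048 -0.   ] shift cm [ 15.73   9.51 -17.36] q1' 0.69
[603.2 200.6  98.5  41.4   5.7] 8178
```

```bash
python3 -m crank '[{"grip":1,"offset":[0,0,0],"dr":[0,-0.048,0]},{"grip":1,"offset":[2.6,0,-2.9],"dr":[0,0,0]},{"grip":1,"offset":[2.6,0,-2.9],"dr":[0,0,0]},{"grip":1,"offset":[2.6,0,-2.9],"dr":[0,0,0]},{"grip":1,"offset":[2.6,0,-2.9],"dr":[0,0,0]},{"grip":1,"offset":[2.6,0,-2.9],"dr":[0,0,0]},{"grip":1,"offset":[2.6,0,-2.9],"dr":[0,0,0]},{"grip":1,"offset":[0,0,0],"dr":[0,0,0]},{"grip":1,"offset":[0,0,0],"dr":[0,0,0]}]'
python3 - <<'E'
from h import *
s=ctrl.read_state();im,d=ctrl.grab_frame("wrist");K,T=camT("wrist",s);P=cloud(d,K,T)
m=((P[...,2]>.035)&(P[...,2]<.055)&(abs(P[...,1]-.35)<.055)&(abs(P[...,0]-.424)<.09)).astype(np.uint8)
r=rect(m,.046,K,T);print(r,m.sum());go(r[0]/1e3,r[1]/1e3,.026,r[4])
E
```

```text
clock: 6.85
tcp_pos: [0.4221, 0.351, 0.1183]
tool_rot: [-0.046, 0.047, -0.705, 0.706]
ft_force: [-0.2, 0.5, -0.4]
grip_width: 0.0882
[426.8 352.3  98.   41.4   7.4] 8191
t 6.9 tcp [0.4231 0.3505 0.1187] w 0.0878 F [-0.  -0.2  0.1] q6 1.92 ydown -1.0 toolx -172.6
turn [ 5.000e-03 -3.141e+00  3.000e-03] shift cm [0.38 9.27 0.12] q1' 0.69
turn [-0.  0. -0.] shift cm [-0.4   9.27 -0.14] q1' 0.69
```

```bash
python3 -m crank '[{"grip":1,"offset":[-0.3,3.5,-0.1],"dr":[0,0,0]},{"grip":1,"offset":[0,3.5,0],"dr":[0,0,0]},{"grip":1,"offset":[0,2.3,0],"dr":[0,0,0]},{"grip":1,"offset":[0,0,0],"dr":[0,0,0]},{"grip":-1,"offset":[0,0,0],"dr":[0,0,0]},{"grip":-1,"offset":[0,0,0],"dr":[0,0,0]},{"grip":-1,"offset":[0,0,0],"dr":[0,0,0]},{"grip":-1,"offset":[0,0,0],"dr":[0,0,0]},{"grip":-1,"offset":[0,0,0],"dr":[0,0,0]},{"grip":-1,"offset":[0,0,0],"dr":[0,0,0]}]' 25
python3 -m crank '[{"grip":-1,"offset":[0,0,0],"dr":[0,0,0]},{"grip":-1,"offset":[0,-2,0],"dr":[0,0,0]},{"grip":-1,"offset":[0,-3,0],"dr":[0,0.048,0]},{"grip":-1,"offset":[0,-3,0],"dr":[0,0,0]},{"grip":-1,"offset":[0,0,0],"dr":[0,0,0]},{"grip":-1,"offset":[0,0,0],"dr":[0,0,0]}]'
python3 -c "
from h import *
go(.595,.278,.032,4.6)"
```

```text
clock: 7.9
tcp_pos: [0.4265, 0.3523, 0.0272]
tool_rot: [-0.046, 0.045, -0.706, 0.706]
ft_force: [0.8, -3.2, 6.0]
grip_width: 0.0427
clock: 8.5
tcp_pos: [0.4262, 0.3524, 0.1065]
tool_rot: [0.029, -0.028, 0.707, -0.706]
ft_force: [-0.1, 0.4, -2.9]
grip_width: 0.0425
t 8.5 tcp [0.4262 0.3524 0.1065] w 0.0425 F [-0.1  0.4 -2.9] q6 1.97 ydown -1.0 toolx -175.4
turn [-1.000e-03 -3.141e+00 -1.000e-03] shift cm [16.24  7.44 -8.77] q1' 0.44
turn [0.    0.001 0.   ] shift cm [-16.23   7.45   8.77] q1' 0.44
```

```bash
python3 -m crank '[{"grip":-1,"offset":[-3.25,0,1.75],"dr":[0,0,0]},{"grip":-1,"offset":[-3.25,0,1.75],"dr":[0,0,0]},{"grip":-1,"offset":[-3.25,0,1.75],"dr":[0,0,0]},{"grip":-1,"offset":[-3.25,0,1.75],"dr":[0,0,0]},{"grip":-1,"offset":[-3.25,0,1.75],"dr":[0,0,0]},{"grip":-1,"offset":[0,0,0],"dr":[0,0,0]},{"grip":-1,"offset":[0,0,0],"dr":[0,0,0]},{"grip":-1,"offset":[0,0,0],"dr":[0,0,0]}]'
python3 -c "
from h import *
go(.595,.278,.032,4.6)"
```

```text
clock: 9.3
tcp_pos: [0.5932, 0.2783, 0.1045]
tool_rot: [-0.027, 0.03, -0.706, 0.707]
ft_force: [-0.2, 0.6, -2.9]
grip_width: 0.0424
t 9.3 tcp [0.5932 0.2783 0.1045] w 0.0424 F [-0.2  0.6 -2.9] q6 1.75 ydown -1.0 toolx -175.3
turn [ 1.300e-02 -3.141e+00  1.000e-03] shift cm [ 0.14  7.26 -0.05] q1' 0.44
turn [-0.     0.001 -0.   ] shift cm [-0.2   7.25  0.04] q1' 0.44
```

```bash
python3 -m crank '[{"grip":-1,"offset":[-0.1,3,0],"dr":[0,0,0]},{"grip":-1,"offset":[0,2.4,0],"dr":[0,0,0]},{"grip":-1,"offset":[0,1.4,0],"dr":[0,0,0]},{"grip":-1,"offset":[0,0.5,0],"dr":[0,0,0]},{"grip":-1,"offset":[0,0,0],"dr":[0,0,0]},{"grip":-1,"offset":[0,0,0],"dr":[0,0,0]},{"grip":0.36,"offset":[0,0,0],"dr":[0,0,0]},{"grip":0.36,"offset":[0,0,0],"dr":[0,0,0]},{"grip":0.36,"offset":[0,0,0],"dr":[0,0,0]}]'
python3 -m crank '[{"grip":0.36,"offset":[0,-4,0],"dr":[0,0,0]},{"grip":0.36,"offset":[0,-4.5,0],"dr":[0,0,0]},{"grip":1,"offset":[0,-2,0],"dr":[0,0,0]},{"grip":1,"offset":[0,0,0],"dr":[0,0,0]}]'
python3 - <<'E'
from h import *
s=ctrl.read_state();im,d=ctrl.grab_frame("wrist");K,T=camT("wrist",s);P=cloud(d,K,T)
for y in(.278,.199):
    m=((P[...,2]>.04)&(P[...,2]<.06)&(abs(P[...,1]-y)<.039)&(abs(P[...,0]-.6)<.09)).astype(np.uint8)
    print(rect(m,.05,K,T),m.sum(),np.median(P[m>0][:,2]))
go(.4264+.0189,-.2146+.0067,.11,19.5)
E
```

```text
clock: 10.2
tcp_pos: [0.5971, 0.2785, 0.0349]
tool_rot: [0.029, -0.028, 0.707, -0.706]
ft_force: [0.8, 0.2, -0.4]
grip_width: 0.0597
clock: 10.6
tcp_pos: [0.5992, 0.2791, 0.144]
tool_rot: [0.032, -0.025, 0.707, -0.706]
ft_force: [0.7, -0.1, 1.3]
grip_width: 0.0737
[597.1 280.5  97.9  41.6   4.6] 6731 0.04870169552323156
[605.9 203.2  92.8  43.5   5.8] 5682 0.04854567174493046
t 10.65 tcp [0.5977 0.2786 0.1411] w 0.0775 F [ 0.2  0.5 -0.4] q6 1.75 ydown -1.0 toolx -175.4
turn [1.300e-02 2.882e+00 2.000e-03] shift cm [-30.59   3.28 -40.77] q1' -0.44
turn [-0.001 -0.26  -0.   ] shift cm [30.62  2.94 40.78] q1' -0.44
```

```bash
python3 -m crank '[{"grip":1,"offset":[0,0,0],"dr":[0,-0.13,0]},{"grip":1,"offset":[0,0,0],"dr":[0,-0.13,0]},{"grip":1,"offset":[2.8,0,3.7],"dr":[0,0,0]},{"grip":1,"offset":[2.8,0,3.7],"dr":[0,0,0]},{"grip":1,"offset":[2.8,0,3.7],"dr":[0,0,0]},{"grip":1,"offset":[2.8,0,3.7],"dr":[0,0,0]},{"grip":1,"offset":[2.8,0,3.7],"dr":[0,0,0]},{"grip":1,"offset":[2.8,0,3.7],"dr":[0,0,0]},{"grip":1,"offset":[2.8,0,3.7],"dr":[0,0,0]},{"grip":1,"offset":[2.8,0,3.7],"dr":[0,0,0]}]'
python3 -m crank '[{"grip":1,"offset":[2.8,0,3.7],"dr":[0,0,0]},{"grip":1,"offset":[2.8,0,3.7],"dr":[0,0,0]},{"grip":1,"offset":[2.6,0,3.7],"dr":[0,0,0]},{"grip":1,"offset":[0,0,0],"dr":[0,0,0]},{"grip":1,"offset":[0,0,0],"dr":[0,0,0]}]'
python3 - <<'E'
from h import *
s=ctrl.read_state();im,d=ctrl.grab_frame("wrist");cv2.imwrite("pics/w3.png",im[...,::-1]);K,T=camT("wrist",s);P=cloud(d,K,T)
hsv=cv2.cvtColor(im,cv2.COLOR_RGB2HSV)
m=((P[...,2]>.006)&(P[...,2]<.04)&(hsv[...,1]<85)&(abs(P[...,1]+.2146)<.05)&(abs(P[...,0]-.425)<.065)).astype(np.uint8)
m=cv2.morphologyEx(m,cv2.MORPH_OPEN,np.ones((5,5)))
c=max(cv2.findContours(m,0,2)[0],key=cv2.contourArea)[:,0]
q=P[c[:,1],c[:,0],:2]*1000
print(cv2.minAreaRect(q.astype(np.float32)),m.sum());cv2.imwrite("pics/m3.png",m*255)
go(.4264+.0189,-.2146+.0067,.0235,19.5)
E
```

```text
clock: 11.65
tcp_pos: [0.4821, -0.0766, 0.137]
tool_rot: [0.119, -0.121, 0.697, -0.696]
ft_force: [1.4, -0.5, -0.4]
grip_width: 0.0881
clock: 12.15
tcp_pos: [0.4427, -0.2076, 0.1372]
tool_rot: [0.118, -0.12, 0.698, -0.696]
ft_force: [0.1, 0.3, -0.2]
grip_width: 0.0885
((461.560302734375, -202.1331329345703), (27.27729606628418, 31.24468421936035), 21.014934539794922) 2893
t 12.2 tcp [ 0.4431 -0.2066  0.1374] w 0.0881 F [0.3 0.5 0.9] q6 0.55 ydown -1.0 toolx -160.5
turn [-0.004  3.141  0.009] shift cm [ 0.15 11.39 -0.16] q1' -0.44
turn [ 0.    -0.001 -0.   ] shift cm [-0.18 11.38  0.23] q1' -0.44
```

View pics/w3.png

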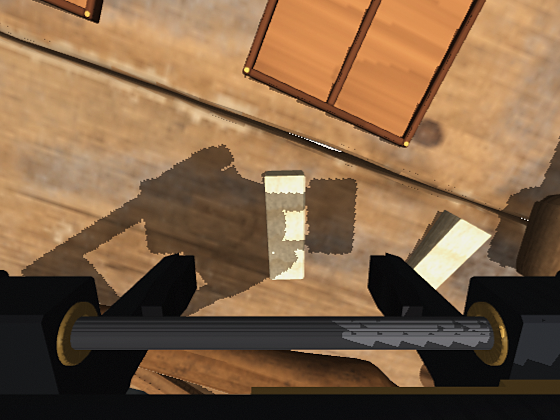

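The wedge is centred between the jaws, spanning u 264–304 and v 176–279, with the thick end away from the robot. The divided tray's near-corner dots are at (247,71) and (406,144).

```bash
python3 - <<'E'
from h import *
s=ctrl.read_state();K,T=camT("wrist",s)
f=plane([(264.5,176),(304,176)],.028,K,T);n=plane([(271,279),(304,279)],.006,K,T)
print(f.round(4),n.round(4));F=f.mean(0);N=n.mean(0);a=F-N;L=np.linalg.norm(a);c=(F+N)/2;yaw=np.degrees(np.arctan2(a[1],a[0]));print(L,c,yaw)
g=c+a/L*.02;go(g[0],g[1],.0225,yaw)
q=plane([(247,71),(406,144)],.012,K,T);a=q[0]-q[1];L=np.linalg.norm(a);a/=L;x=np.array([a[1],-a[0]])
print("tray",L,np.degrees(np.arctan2(x[1],x[0])),q.mean(0)+x*.066)
E
```

```text
[[ 0.4694 -0.1823]
 [ 0.4795 -0.2108]] [[ 0.3765 -0.2187]
 [ 0.3868 -0.2474]]
0.09971447921876489 [ 0.4280443  -0.21478627] 21.44185958235058
t 12.2 tcp [ 0.4431 -0.2066  0.1374] w 0.0881 F [0.3 0.5 0.9] q6 0.55 ydown -1.0 toolx -160.5
turn [-0.004  3.107  0.009] shift cm [ 0.28 11.49 -0.18] q1' -0.43
turn [ 0.    -0.034 -0.   ] shift cm [-0.31 11.48  0.24] q1' -0.43
tray 0.13534500970198637 -3.631741820424281 [ 0.59842503 -0.21655445]
```

```bash
python3 -m crank '[{"grip":1,"offset":[-0.3,3,0.2],"dr":[0,-0.03,0]},{"grip":1,"offset":[0,4,0],"dr":[0,0,0]},{"grip":1,"offset":[0,3,0],"dr":[0,0,0]},{"grip":1,"offset":[0,1.6,0],"dr":[0,0,0]},{"grip":1,"offset":[0,0,0],"dr":[0,0,0]},{"grip":-1,"offset":[0,0,0],"dr":[0,0,0]},{"grip":-1,"offset":[0,0,0],"dr":[0,0,0]},{"grip":-1,"offset":[0,0,0],"dr":[0,0,0]},{"grip":-1,"offset":[0,0,0],"dr":[0,0,0]},{"grip":-1,"offset":[0,0,0],"dr":[0,0,0]}]' 25
python3 -m crank '[{"grip":-1,"offset":[0,0,0],"dr":[0,0,0]},{"grip":-1,"offset":[0,0,0],"dr":[0,0,0]},{"grip":-1,"offset":[0,0,0],"dr":[0,0,0]}]'
```

```text
clock: 13.2
tcp_pos: [0.4478, -0.2087, 0.0233]
tool_rot: [-0.131, 0.13, -0.695, 0.695]
ft_force: [0.0, -0.9, 0.1]
grip_width: 0.0503
clock: 13.5
tcp_pos: [0.4474, -0.2086, 0.0228]
tool_rot: [-0.13, 0.13, -0.695, 0.695]
ft_force: [0.9, -0.0, 1.9]
grip_width: 0.032
```

```bash
python3 -m crank '[{"grip":-1,"offset":[0,-3,0],"dr":[0,0,0]},{"grip":-1,"offset":[0,-3,0],"dr":[0,0.147,0]},{"grip":-1,"offset":[0,-2,0],"dr":[0,0.147,0]},{"grip":-1,"offset":[0,0,0],"dr":[0,0.146,0]},{"grip":-1,"offset":[0,0,0],"dr":[0,0,0]}]'
python3 -c "
from h import *
go(.619,-.1843,.0275,-3.8)"
```

```text
clock: 14.0
tcp_pos: [0.4477, -0.2087, 0.1034]
tool_rot: [0.025, -0.025, -0.706, 0.707]
ft_force: [0.2, 0.2, -0.4]
grip_width: 0.0316
t 14.0 tcp [ 0.4477 -0.2087  0.1034] w 0.0316 F [ 0.2  0.2 -0.4] q6 0.96 ydown -1.0 toolx 176.0
turn [ 4.000e-03  3.137e+00 -2.000e-03] shift cm [16.94  7.57  3.57] q1' -0.29
turn [-0.    -0.004  0.   ] shift cm [-16.92   7.61  -3.58] q1' -0.29
```

```bash
python3 -m crank '[{"grip":-1,"offset":[-4.2,0,-0.9],"dr":[0,0,0]},{"grip":-1,"offset":[-4.2,0,-0.9],"dr":[0,0,0]},{"grip":-1,"offset":[-4.2,0,-0.9],"dr":[0,0,0]},{"grip":-1,"offset":[-4.2,0,-0.9],"dr":[0,0,0]},{"grip":-1,"offset":[0,3,0],"dr":[0,0,0]},{"grip":-1,"offset":[0,0,0],"dr":[0,0,0]},{"grip":-1,"offset":[0,0,0],"dr":[0,0,0]}]'
python3 - <<'E'
from h import *
go(.619,-.1843,.0275,-3.8)
im,d=ctrl.grab_frame("wrist");cv2.imwrite("pics/w4.png",im[...,::-1])
E
```

```text
clock: 14.7
tcp_pos: [0.6156, -0.1834, 0.0708]
tool_rot: [-0.025, 0.022, 0.707, -0.706]
ft_force: [-0.4, 0.2, -0.6]
grip_width: 0.0315
t 14.7 tcp [ 0.6156 -0.1834  0.0708] w 0.0315 F [-0.4  0.2 -0.6] q6 1.16 ydown -1.0 toolx 176.2
turn [-0.014  3.141  0.006] shift cm [ 0.32  4.34 -0.06] q1' -0.29
turn [ 0.    -0.001 -0.   ] shift cm [-0.36  4.33  0.08] q1' -0.29
```

View pics/w4.png

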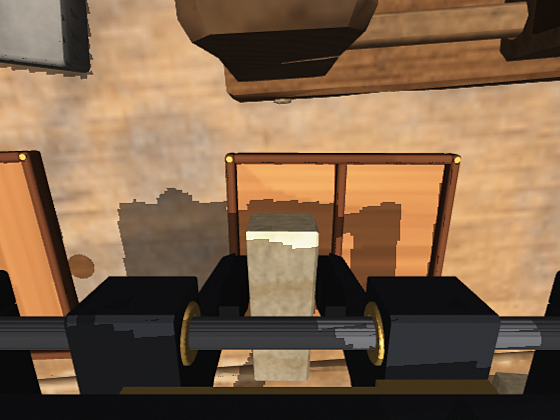

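The wedge is level over the left bay. The far dots are at (229,159) and (457,159), and the wedge's far top edge is at v≈232, u 247–318.

```bash
python3 - <<'E'
from h import *
s=ctrl.read_state();K,T=camT("wrist",s)
q=plane([(229,159),(457,159)],.012,K,T);a=q[0]-q[1];L=np.linalg.norm(a);a/=L;x=np.array([a[1],-a[0]])
print("tray",L,np.degrees(np.arctan2(x[1],x[0])),q.mean(0)-x*.066)
print(plane([(247,232),(318,232)],s["tcp_pos"][2]-.0228+.028,K,T).round(4))
f=np.load("top0.npz");Kt,Tt=camT("top");P=cloud(f["d"],Kt,Tt)
b=P[105:155,335:435];m=b[...,2]>.05
print("vise",b[m].min(0),b[m].max(0),np.percentile(b[...,2],90))
E
```

```text
tray 0.13677122838415293 -3.8076287619382687 [ 0.59938289 -0.21891651]
[[ 0.6459 -0.1706]
 [ 0.644  -0.2006]]
vise [ 0.4258365  -0.45314943  0.05000282] [ 0.82359417 -0.00383081  1.40042763] 0.12746169363000562
```

```bash
python3 -m crank '[{"grip":-1,"offset":[-0.4,2,-0.1],"dr":[0,0,0]},{"grip":-1,"offset":[0,1.5,0],"dr":[0,0,0]},{"grip":-1,"offset":[0,0.9,0],"dr":[0,0,0]},{"grip":-1,"offset":[0,0,0],"dr":[0,0,0]},{"grip":-1,"offset":[0,0,0],"dr":[0,0,0]},{"grip":-1,"offset":[0,0,0],"dr":[0,0,0]}]'
python3 -m crank '[{"grip":0,"offset":[0,0,0],"dr":[0,0,0]},{"grip":0,"offset":[0,0,0],"dr":[0,0,0]},{"grip":0,"offset":[0,-3,0],"dr":[0,0,0]},{"grip":0,"offset":[0,-4,0],"dr":[0,0,0]},{"grip":1,"offset":[0,-3,0],"dr":[0,0,0]},{"grip":1,"offset":[0,0,0],"dr":[0,0,0]},{"grip":1,"offset":[0,0,0],"dr":[0,0,0]}]'
python3 - <<'E'
from h import *
go(.437+.0195,-.3503-.0042,.11,-11.8)
im,d=ctrl.grab_frame("wrist");cv2.imwrite("pics/w5.png",im[...,::-1])
E
```

```text
clock: 15.35
tcp_pos: [0.6218, -0.1837, 0.0294]
tool_rot: [0.024, -0.025, -0.707, 0.707]
ft_force: [0.4, 0.5, 0.2]
grip_width: 0.0314
clock: 16.05
tcp_pos: [0.622, -0.1836, 0.1296]
tool_rot: [0.024, -0.025, -0.706, 0.707]
ft_force: [-0.8, -0.0, 0.0]
grip_width: 0.0661
t 16.05 tcp [ 0.622  -0.1836  0.1296] w 0.0661 F [-0.8 -0.   0. ] q6 1.17 ydown -1.0 toolx 176.0
turn [-5.000e-03 -3.005e+00  2.000e-03] shift cm [-12.7    1.96 -20.11] q1' -0.66
turn [ 0.     0.137 -0.   ] shift cm [12.71  1.95 20.11] q1' -0.66
```

View pics/w5.png

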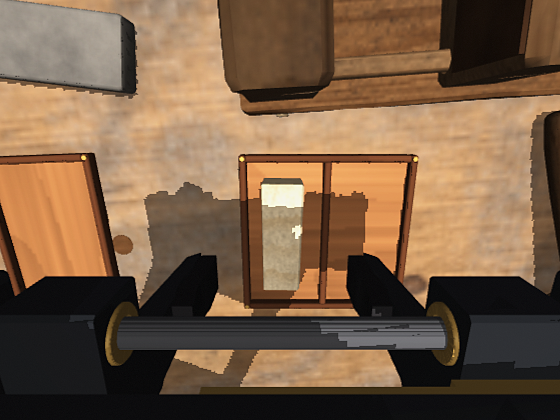

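The first wedge lies in the left bay at about (282,235), clear of all walls. On to the second.

```bash
python3 -m crank '[{"grip":1,"offset":[0,0,0],"dr":[0,0.137,0]},{"grip":1,"offset":[2.1,0,3.35],"dr":[0,0,0]},{"grip":1,"offset":[2.1,0,3.35],"dr":[0,0,0]},{"grip":1,"offset":[2.1,0,3.35],"dr":[0,0,0]},{"grip":1,"offset":[2.1,0,3.35],"dr":[0,0,0]},{"grip":1,"offset":[2.1,0,3.35],"dr":[0,0,0]},{"grip":1,"offset":[2.1,0,3.35],"dr":[0,0,0]},{"grip":1,"offset":[0,0,0],"dr":[0,0,0]},{"grip":1,"offset":[0,0,0],"dr":[0,0,0]}]'
python3 - <<'E'
from h import *
go(.437+.0195,-.3503-.0042,.0225,-11.8)
im,d=ctrl.grab_frame("wrist");cv2.imwrite("pics/w6.png",im[...,::-1])
E
```

```text
clock: 17.0
tcp_pos: [0.4559, -0.3541, 0.127]
tool_rot: [-0.074, 0.073, 0.704, -0.702]
ft_force: [0.4, 0.5, 0.5]
grip_width: 0.0885
t 17.0 tcp [ 0.4559 -0.3541  0.127 ] w 0.0885 F [0.4 0.5 0.5] q6 0.91 ydown -1.0 toolx 168.1
turn [-0.007  3.139  0.007] shift cm [ 0.04 10.45 -0.  ] q1' -0.66
turn [ 0.    -0.003 -0.   ] shift cm [-0.09 10.45  0.05] q1' -0.66
```

View pics/w6.png

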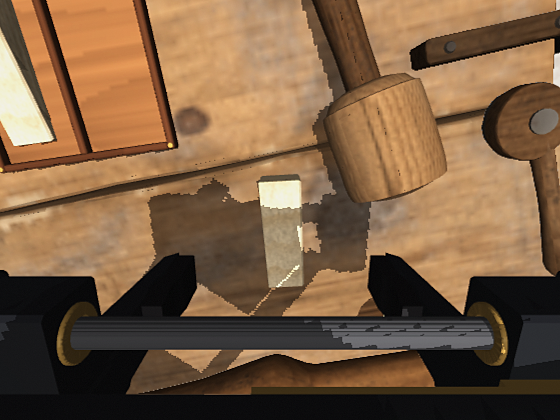

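The second wedge is between the jaws, spanning u 258–303 and v 181–286. The mallet head, ending at about (375,200), is close to the right finger and body, so I'll check that clearance.

```bash
python3 - <<'E'
from h import *
s=ctrl.read_state();K,T=camT("wrist",s)
f=plane([(258,181),(299.5,180.5)],.028,K,T);n=plane([(267,286),(303,286)],.006,K,T)
F=f.mean(0);N=n.mean(0);a=F-N;L=np.linalg.norm(a);c=(F+N)/2;yaw=np.degrees(np.arctan2(a[1],a[0]));print(L,c,yaw)
g=c+a/L*.02;go(g[0],g[1],.0225,yaw)
M=rot(s["tool_rot"])
im,d=ctrl.grab_frame("wrist");P=cloud(d,K,T)
q=(P-s["tcp_pos"])@M   # tool coords
for (u,v) in [(360,200),(375,202),(330,175),(320,130),(330,150),(420,190),(380,140),(400,110)]: print((u,v),d[v,u].round(3),P[v,u].round(3),"tool",q[v,u].round(3))
t=np.load("top0.npz");Kt,Tt=camT("top");Z=cloud(t["d"],Kt,Tt)
b=Z[195:235,405:445].reshape(-1,3);b=b[b[:,2]>.03];b=b[b[:,2]<.2];print("mallet",b.min(0),b.max(0))
E
```

```text
0.09962991074402033 [ 0.4380654 -0.3489721] -8.88393676241566
t 17.05 tcp [ 0.4566 -0.3535  0.1273] w 0.0882 F [0.9 0.3 0.2] q6 0.91 ydown -1.0 toolx 168.1
turn [-0.006  3.09   0.006] shift cm [ 0.08 10.48  0.18] q1' -0.66
turn [ 0.    -0.052 -0.   ] shift cm [-0.11 10.48 -0.14] q1' -0.66
(360, 200) 0.21 [ 0.468 -0.408  0.054] tool [-0.023  0.073  0.051]
(375, 202) 0.211 [ 0.465 -0.418  0.054] tool [-0.021  0.073  0.061]
(330, 175) 0.26 [ 0.478 -0.397  0.001] tool [-0.031  0.127  0.039]
(320, 130) 0.25 [ 0.515 -0.396 -0.001] tool [-0.066  0.128  0.029]
(330, 150) 0.258 [ 0.498 -0.401 -0.004] tool [-0.05   0.131  0.039]
(420, 190) 0.264 [ 0.45  -0.469 -0.   ] tool [-0.018  0.127  0.115]
(380, 140) 0.186 [ 0.506 -0.422  0.068] tool [-0.063  0.059  0.057]
(400, 110) 0.181 [ 0.521 -0.435  0.068] tool [-0.079  0.059  0.067]
mallet [ 0.46120624 -0.49340797  0.03013375] [ 0.56675552 -0.3920634   0.07829885]
```

The mallet's near edge is at tool x −21 mm, 54 mm high. I'll use a narrower opening and grip at +13 mm rather than +20, which leaves clear room.

```bash
python3 -m crank '[{"grip":0.3,"offset":[0,0,0],"dr":[0,-0.05,0]},{"grip":0.3,"offset":[0.6,1,-0.15],"dr":[0,0,0]},{"grip":0.3,"offset":[0,3,0],"dr":[0,0,0]},{"grip":0.3,"offset":[0,3,0],"dr":[0,0,0]},{"grip":0.3,"offset":[0,2.2,0],"dr":[0,0,0]},{"grip":0.3,"offset":[0,1.4,0],"dr":[0,0,0]},{"grip":0.3,"offset":[0,0,0],"dr":[0,0,0]},{"grip":-1,"offset":[0,0,0],"dr":[0,0,0]},{"grip":-1,"offset":[0,0,0],"dr":[0,0,0]},{"grip":-1,"offset":[0,0,0],"dr":[0,0,0]}]' 25
python3 -m crank '[{"grip":-1,"offset":[0,0,0],"dr":[0,0,0]},{"grip":-1,"offset":[0,0,0],"dr":[0,0,0]},{"grip":-1,"offset":[0,0,0],"dr":[0,0,0]}]'
python3 -m crank '[{"grip":-1,"offset":[0,-3,0],"dr":[0,0,0]},{"grip":-1,"offset":[0,-4,0],"dr":[0,0,0]},{"grip":-1,"offset":[0,-3,0],"dr":[0,-0.09,0]},{"grip":-1,"offset":[0,0,0],"dr":[0,0,0]},{"grip":-1,"offset":[0,0,0],"dr":[0,0,0]}]'
python3 -c "
from h import *
go(.5957+.013,-.2525,.0275,-3.8)"
```

```text
clock: 18.1
tcp_pos: [0.4522, -0.3527, 0.0241]
tool_rot: [0.055, -0.056, -0.704, 0.706]
ft_force: [0.0, 0.4, 0.1]
grip_width: 0.0354
clock: 18.4
tcp_pos: [0.4521, -0.3526, 0.0239]
tool_rot: [0.055, -0.056, -0.704, 0.705]
ft_force: [-0.6, 1.1, 5.8]
grip_width: 0.032
clock: 18.9
tcp_pos: [0.4515, -0.3522, 0.1232]
tool_rot: [0.023, -0.024, -0.706, 0.707]
ft_force: [-0.7, 0.2, -1.2]
grip_width: 0.0315
t 18.9 tcp [ 0.4515 -0.3522  0.1232] w 0.0315 F [-0.7  0.2 -1.2] q6 0.77 ydown -1.0 toolx 176.1
turn [ 3.000e-03  3.141e+00 -3.000e-03] shift cm [15.03  9.57 10.98] q1' -0.39
turn [-0.    -0.001  0.   ] shift cm [-15.01   9.58 -11.  ] q1' -0.39
```

```bash
python3 -m crank '[{"grip":-1,"offset":[-3,0,-2.2],"dr":[0,0,0]},{"grip":-1,"offset":[-3,0,-2.2],"dr":[0,0,0]},{"grip":-1,"offset":[-3,0,-2.2],"dr":[0,0,0]},{"grip":-1,"offset":[-3,0,-2.2],"dr":[0,0,0]},{"grip":-1,"offset":[-3,0,-2.2],"dr":[0,0,0]},{"grip":-1,"offset":[0,3,0],"dr":[0,0,0]},{"grip":-1,"offset":[0,2,0],"dr":[0,0,0]},{"grip":-1,"offset":[0,0,0],"dr":[0,0,0]},{"grip":-1,"offset":[0,0,0],"dr":[0,0,0]}]'
python3 - <<'E'
from h import *
go(.5957+.013,-.2525,.0275,-3.8)
im,d=ctrl.grab_frame("wrist");cv2.imwrite("pics/w7.png",im[...,::-1])
E
```

```text
clock: 19.8
tcp_pos: [0.6072, -0.2515, 0.071]
tool_rot: [-0.025, 0.023, 0.707, -0.706]
ft_force: [-0.1, 0.2, -0.1]
grip_width: 0.0318
t 19.8 tcp [ 0.6072 -0.2515  0.071 ] w 0.0318 F [-0.1  0.2 -0.1] q6 1.06 ydown -1.0 toolx 176.2
turn [-0.01   3.141  0.005] shift cm [ 0.14  4.35 -0.08] q1' -0.39
turn [ 0.    -0.001 -0.   ] shift cm [-0.17  4.35  0.09] q1' -0.39
```

View pics/w7.png

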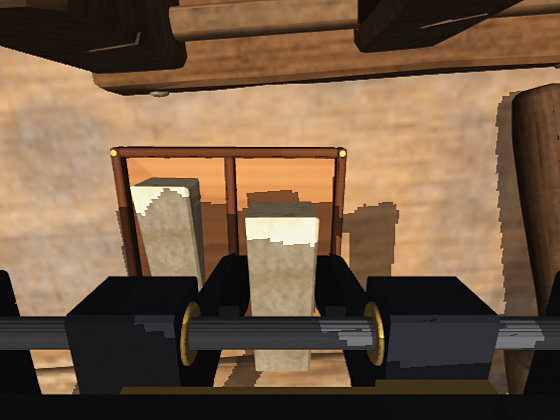

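The second wedge is over the right bay, with its far edge at u 247–319, v≈218. The tray's far dots are at (114,153) and (342,153).

```bash
python3 - <<'E'
from h import *
s=ctrl.read_state();K,T=camT("wrist",s)
q=plane([(114,153),(342,153)],.012,K,T);a=q[0]-q[1];L=np.linalg.norm(a);a/=L;x=np.array([a[1],-a[0]]);c=q.mean(0)-x*.066
print("tray",L,np.degrees(np.arctan2(x[1],x[0])),c)
f=plane([(247,218),(319,218)],s["tcp_pos"][2]-.0239+.028,K,T).mean(0)
print("wedge in bay frame",(f-x*.05-c)@np.c_[x,a])
E
```

```text
tray 0.13638161695621523 -3.7612801166372862 [ 0.59922122 -0.21872234]
wedge in bay frame [-0.00450451 -0.03278551]
```

```bash
python3 -m crank '[{"grip":-1,"offset":[-0.4,2,0.1],"dr":[0,0,0]},{"grip":-1,"offset":[0,1.5,0],"dr":[0,0,0]},{"grip":-1,"offset":[0,0.85,0],"dr":[0,0,0]},{"grip":-1,"offset":[0,0,0],"dr":[0,0,0]},{"grip":-1,"offset":[0,0,0],"dr":[0,0,0]},{"grip":-1,"offset":[0,0,0],"dr":[0,0,0]}]'
python3 -m crank '[{"grip":0,"offset":[0,0,0],"dr":[0,0,0]},{"grip":0,"offset":[0,0,0],"dr":[0,0,0]},{"grip":0,"offset":[0,-3,0],"dr":[0,0,0]},{"grip":0,"offset":[0,-4,0],"dr":[0,0,0]},{"grip":1,"offset":[0,-3,0],"dr":[0,0,0]},{"grip":1,"offset":[0,0,0],"dr":[0,0,0]},{"grip":1,"offset":[0,0,0],"dr":[0,0,0]}]'
python3 -c "
from h import *
go(.433,.0728,.11,-10.9)"
```

```text
clock: 20.45
tcp_pos: [0.6124, -0.2535, 0.0297]
tool_rot: [0.023, -0.024, -0.707, 0.707]
ft_force: [-0.2, 0.4, -0.7]
grip_width: 0.0316
clock: 21.15
tcp_pos: [0.6127, -0.2536, 0.1302]
tool_rot: [0.023, -0.024, -0.706, 0.707]
ft_force: [0.1, 0.5, -1.6]
grip_width: 0.0659
t 21.15 tcp [ 0.6127 -0.2536  0.1302] w 0.0659 F [ 0.1  0.5 -1.6] q6 1.07 ydown -1.0 toolx 176.2
turn [-5.000e-03 -3.017e+00  3.000e-03] shift cm [-23.82   2.09  28.65] q1' 0.17
turn [ 0.     0.124 -0.   ] shift cm [ 23.82   1.95 -28.66] q1' 0.17
```

```bash
python3 -m crank '[{"grip":1,"offset":[0,0,0],"dr":[0,0.124,0]},{"grip":1,"offset":[3,0,-3.6],"dr":[0,0,0]},{"grip":1,"offset":[3,0,-3.6],"dr":[0,0,0]},{"grip":1,"offset":[3,0,-3.6],"dr":[0,0,0]},{"grip":1,"offset":[3,0,-3.6],"dr":[0,0,0]},{"grip":1,"offset":[3,0,-3.6],"dr":[0,0,0]},{"grip":1,"offset":[3,0,-3.6],"dr":[0,0,0]},{"grip":1,"offset":[3,0,-3.6],"dr":[0,0,0]},{"grip":1,"offset":[3,0,-3.6],"dr":[0,0,0]},{"grip":1,"offset":[0,0,0],"dr":[0,0,0]}]'
python3 -m crank '[{"grip":1,"offset":[0,0,0],"dr":[0,0,0]},{"grip":1,"offset":[0,0,0],"dr":[0,0,0]}]'
python3 - <<'E'
from h import *
s=ctrl.read_state();im,d=ctrl.grab_frame("wrist");cv2.imwrite("pics/w8.png",im[...,::-1]);K,T=camT("wrist",s);P=cloud(d,K,T)
m=((P[...,2]>.03)&(P[...,2]<.048)&(abs(P[...,1]-.073)<.05)&(abs(P[...,0]-.433)<.08)).astype(np.uint8)
m=cv2.morphologyEx(m,cv2.MORPH_OPEN,np.ones((5,5)))
r=rect(m,.039,K,T);print(r,m.sum());go(r[0]/1e3,r[1]/1e3,.026,r[4])
E
```

```text
clock: 22.15
tcp_pos: [0.4263, 0.0787, 0.127]
tool_rot: [-0.068, 0.063, 0.704, -0.704]
ft_force: [-0.1, -0.6, 0.5]
grip_width: 0.0878
clock: 22.35
tcp_pos: [0.4313, 0.0742, 0.1287]
tool_rot: [0.068, -0.067, -0.704, 0.704]
ft_force: [0.3, 0.0, 0.4]
grip_width: 0.0882
[433.9  71.5 116.6  44.4 -10.8] 9116
t 22.4 tcp [0.4315 0.0739 0.1289] w 0.088 F [ 0.2 -0.7 -0.3] q6 1.66 ydown -1.0 toolx 169.0
turn [-1.000e-03  3.139e+00 -1.000e-03] shift cm [ 0.28 10.29 -0.19] q1' 0.16
turn [ 0.    -0.003  0.   ] shift cm [-0.29 10.29  0.19] q1' 0.16
```

View pics/w8.png

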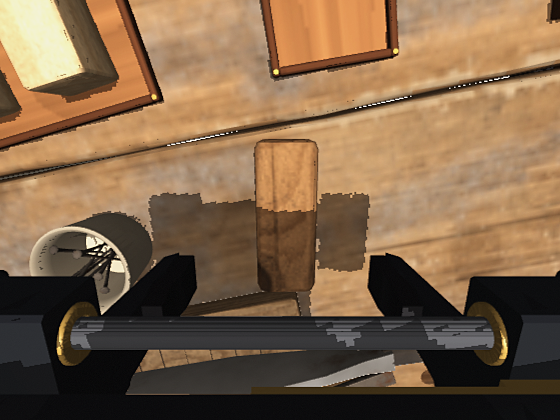

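The brush is centred at (286,215) and the cup is clear at the left. Gripping the brush.

```bash
python3 -m crank '[{"grip":1,"offset":[-0.2,3.5,0.2],"dr":[0,0,0]},{"grip":1,"offset":[0,3.5,0],"dr":[0,0,0]},{"grip":1,"offset":[0,2.4,0],"dr":[0,0,0]},{"grip":1,"offset":[0,0.9,0],"dr":[0,0,0]},{"grip":1,"offset":[0,0,0],"dr":[0,0,0]},{"grip":-1,"offset":[0,0,0],"dr":[0,0,0]},{"grip":-1,"offset":[0,0,0],"dr":[0,0,0]},{"grip":-1,"offset":[0,0,0],"dr":[0,0,0]},{"grip":-1,"offset":[0,0,0],"dr":[0,0,0]},{"grip":-1,"offset":[0,0,0],"dr":[0,0,0]}]' 25
python3 -m crank '[{"grip":-1,"offset":[0,0,0],"dr":[0,0,0]},{"grip":-1,"offset":[0,0,0],"dr":[0,0,0]},{"grip":-1,"offset":[0,-3,0],"dr":[0,0,0]},{"grip":-1,"offset":[0,-3,0],"dr":[0,-0.081,0]},{"grip":-1,"offset":[0,-2,0],"dr":[0,-0.081,0]},{"grip":-1,"offset":[0,0,0],"dr":[0,0,0]},{"grip":-1,"offset":[0,0,0],"dr":[0,0,0]}]'
python3 - <<'E'
from h import *
go(.607,.0125,.031,-1.6)
E
```

```text
clock: 23.4
tcp_pos: [0.433, 0.0725, 0.0267]
tool_rot: [0.067, -0.067, -0.704, 0.704]
ft_force: [-0.7, -0.6, -0.7]
grip_width: 0.0499
clock: 24.1
tcp_pos: [0.4324, 0.0725, 0.1058]
tool_rot: [-0.011, 0.011, 0.707, -0.707]
ft_force: [-0.8, -0.4, -1.5]
grip_width: 0.0449
t 24.1 tcp [0.4324 0.0725 0.1058] w 0.0449 F [-0.8 -0.4 -1.5] q6 1.5 ydown -1.0 toolx 178.3
turn [1.000e-03 3.139e+00 0.000e+00] shift cm [17.62  7.48 -5.51] q1' 0.02
turn [-0.    -0.002 -0.   ] shift cm [-17.61   7.48   5.51] q1' 0.02
```

```bash
python3 -m crank '[{"grip":-1,"offset":[-4.4,0,1.4],"dr":[0,0,0]},{"grip":-1,"offset":[-4.4,0,1.4],"dr":[0,0,0]},{"grip":-1,"offset":[-4.4,0,1.4],"dr":[0,0,0]},{"grip":-1,"offset":[-4.4,0,1.3],"dr":[0,0,0]},{"grip":-1,"offset":[0,2.5,0],"dr":[0,0,0]},{"grip":-1,"offset":[0,0,0],"dr":[0,0,0]},{"grip":-1,"offset":[0,0,0],"dr":[0,0,0]},{"grip":-1,"offset":[0,0,0],"dr":[0,0,0]}]'
python3 - <<'E'
from h import *
go(.607,.0125,.031,-1.6)
im,d=ctrl.grab_frame("wrist");cv2.imwrite("pics/w9.png",im[...,::-1])
E
```

```text
clock: 24.9
tcp_pos: [0.6059, 0.0131, 0.0808]
tool_rot: [-0.011, 0.009, 0.707, -0.707]
ft_force: [0.2, 0.1, -0.4]
grip_width: 0.0448
t 24.9 tcp [0.6059 0.0131 0.0808] w 0.0448 F [ 0.2  0.1 -0.4] q6 1.42 ydown -1.0 toolx 178.4
turn [-5.000e-03  3.141e+00  1.000e-03] shift cm [ 0.1   4.98 -0.05] q1' 0.02
turn [ 0. -0. -0.] shift cm [-0.11  4.98  0.05] q1' 0.02
```

View pics/w9.png

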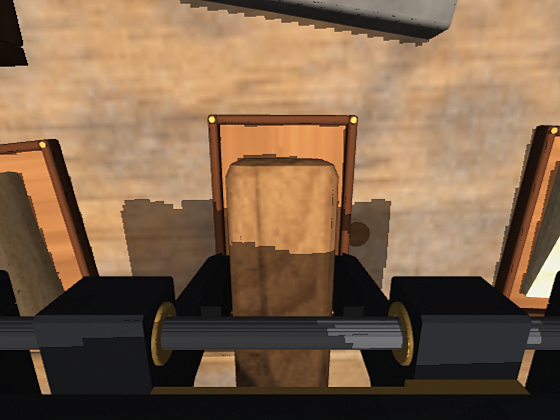

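The brush is over the narrow tray. The far dots are at (212,119) and (353,119), and the brush's far end is at v≈165, u 228–337.

```bash
python3 - <<'E'
from h import *
s=ctrl.read_state();K,T=camT("wrist",s)
q=plane([(212,119),(353,119)],.012,K,T);a=q[0]-q[1];L=np.linalg.norm(a);a/=L;x=np.array([a[1],-a[0]]);c=q.mean(0)-x*.072
print("tray",L,np.degrees(np.arctan2(x[1],x[0])),c)
f=plane([(228,166),(337,166)],s["tcp_pos"][2]-.0267+.038,K,T).mean(0)
print("brush in tray frame",(f-x*.06-c)@np.c_[x,a])
E
```

```text
tray 0.08572788438539859 -1.5395447473301036 [0.60901329 0.01311714]
brush in tray frame [-5.13187293e-03  8.72890606e-05]
```

```bash
python3 -m crank '[{"grip":-1,"offset":[-0.4,2.5,0],"dr":[0,0,0]},{"grip":-1,"offset":[0,1.6,0],"dr":[0,0,0]},{"grip":-1,"offset":[0,0.85,0],"dr":[0,0,0]},{"grip":-1,"offset":[0,0,0],"dr":[0,0,0]},{"grip":-1,"offset":[0,0,0],"dr":[0,0,0]},{"grip":-1,"offset":[0,0,0],"dr":[0,0,0]},{"grip":0.4,"offset":[0,0,0],"dr":[0,0,0]},{"grip":0.4,"offset":[0,0,0],"dr":[0,0,0]},{"grip":0.4,"offset":[0,0,0],"dr":[0,0,0]}]'
python3 -m crank '[{"grip":0.4,"offset":[0,-3,0],"dr":[0,0,0]},{"grip":0.4,"offset":[0,-4,0],"dr":[0,0,0]},{"grip":0.4,"offset":[0,-4.5,0],"dr":[0,0,0]},{"grip":0.4,"offset":[0,-4.5,0],"dr":[0,0,0]},{"grip":0.4,"offset":[4.5,-2,0],"dr":[0,0,0]},{"grip":0.4,"offset":[4.5,-2,0],"dr":[0,0,0]},{"grip":0.4,"offset":[4.5,0,0],"dr":[0,0,0]},{"grip":0.4,"offset":[4.5,0,0],"dr":[0,0,0]},{"grip":0.4,"offset":[4.5,0,0],"dr":[0,0,0]},{"grip":0.4,"offset":[4.5,0,0],"dr":[0,0,0]}]'
python3 -m crank '[{"grip":0.4,"offset":[0,0,0],"dr":[0,0,0]},{"grip":0.4,"offset":[0,0,0],"dr":[0,0,0]},{"grip":0.4,"offset":[0,0,0],"dr":[0,0,0]}]'
python3 - <<'E'
from h import *
im,d=ctrl.grab_frame("top");wi,_=ctrl.grab_frame("wrist")
a=cv2.resize(im[145:275,130:430],(690,299),interpolation=2);b=cv2.resize(wi,(400,300))
cv2.imwrite("pics/end.png",np.vstack([a,np.hstack([b,np.zeros((300,290,3),np.uint8)])])[...,::-1])
np.savez("end.npz",im=im,d=d)
E
```

```text
clock: 25.85
tcp_pos: [0.6112, 0.0124, 0.032]
tool_rot: [0.01, -0.01, -0.707, 0.707]
ft_force: [0.5, -0.1, 0.6]
grip_width: 0.0615
clock: 26.85
tcp_pos: [0.3394, 0.0202, 0.2315]
tool_rot: [0.01, -0.01, -0.707, 0.707]
ft_force: [-0.8, -0.6, 1.0]
grip_width: 0.0618
clock: 27.15
tcp_pos: [0.3422, 0.0197, 0.2324]
tool_rot: [0.009, -0.011, -0.707, 0.707]
ft_force: [0.3, 0.1, -0.3]
grip_width: 0.0616
```

View pics/end.png

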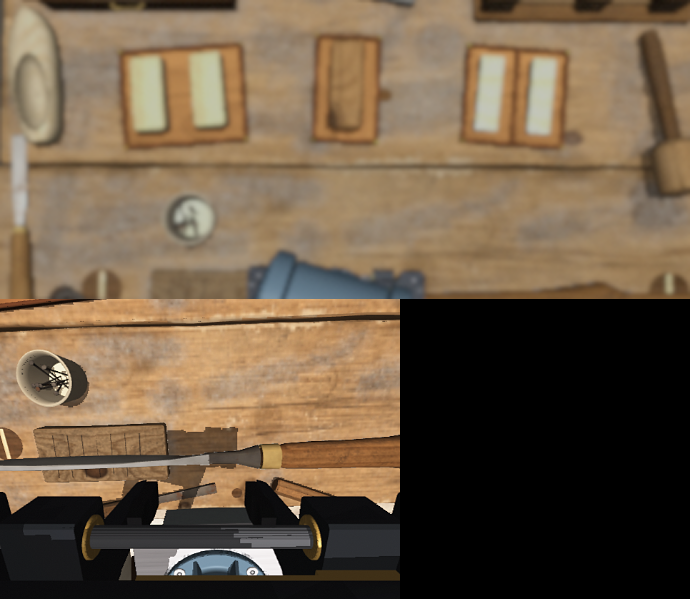

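All five things show inside their trays and the cup is standing in place. One numerical check from the top view, then I'll hand in.

```bash
python3 - <<'E'
from h import *
f=np.load("end.npz");im,d=f["im"],f["d"];K,T=camT("top");P=cloud(d,K,T);z=P[...,2]
hsv=cv2.cvtColor(im,cv2.COLOR_RGB2HSV);pale=(hsv[...,2]>140)&(hsv[...,0]>20)&(hsv[...,0]<40)
def near(x,y,rx,ry): return (abs(P[...,0]-x)<rx)&(abs(P[...,1]-y)<ry)
trays=dict(blank=(.597,.238,4.6),wedge=(.5985,-.2185,-3.8),brush=(.609,.013,-1.6))
for n,t,m,h in[("A","blank",pale&near(.597,.279,.08,.038),.05),("B","blank",pale&near(.603,.2,.08,.038),.05),
 ("w1","wedge",pale&near(.6,-.184,.08,.032),.019),("w2","wedge",pale&near(.6,-.252,.08,.032),.019),("brush","brush",near(.61,.013,.07,.035)&(z>.028),.042),("cup",None,near(.428,.22,.05,.05)&(z>.03),.06)]:
    r=rect(m,h,K,T);print(n,r,"z",np.percentile(z[m],[10,50,90]).round(3),end=" ")
    if t:
        x,y,w=trays[t];w=np.radians(w);e=r[:2]-np.array([x,y])*1000
        print("in tray",(np.array([[np.cos(w),np.sin(w)],[-np.sin(w),np.cos(w)]])@e).round(1),end="")
    print()
for y,x0 in((-.184,.6),(-.252,.597)): print([round(float(np.median(z[near(x0+l,y-.066*l,.008,.01)])),4) for l in(-.04,-.02,0,.02,.04)])
print(ctrl.read_state()["clock"]);print(ctrl.hand_in())
E
```

```text
A [592.  278.6  98.8  42.4   4.1] z [0.044 0.049 0.053] in tray [-1.7 40.9]
B [598.1 198.9  98.9  42.2   5.9] z [0.044 0.049 0.053] in tray [ -2.  -39.1]
w1 [ 598.8 -180.5  102.3   31.7   -5.3] z [0.011 0.021 0.03 ] in tray [-2.2 37.9]
w2 [ 595.4 -251.   101.3   31.5   -5. ] z [0.012 0.021 0.029] in tray [ -0.9 -32.6]
brush [607.5  14.5 118.9  45.5  -1.7] z [0.038 0.042 0.046] in tray [-1.5  1.5]
cup [427.6 221.6  66.6  66.6 -89.2] z [0.037 0.055 0.061] 
[0.0124, 0.017, 0.0209, 0.0265, 0.0286]
[0.0125, 0.0163, 0.0218, 0.0259, 0.0295]
27.25
the job is handed in; nothing more can be done
None
```

The job is done and handed in at 27 s, well inside the 102 s limit. I moved the two blanks first, then the two wedges, then the brush, gripping each across its width and setting it down in its tray.

My last check was from the top camera, with the arm drawn back and touching nothing:

| Item | Position in its tray | Height reading |
|---|---|---|
| Blanks | y = +41 and −39 mm, side by side | Tops at 49 mm, as expected when flat on the floor |
| Wedges | y = +38 and −33 mm, one in each bay, thick ends still pointing away from the robot | Same slope as at the start, about 4 mm higher (the floor thickness) |
| Brush | Within 2 mm of the tray's centre | Top at 42 mm, 1 mm off the expected 43 mm |

- **Cup:** it measures exactly where it did at the start and is still standing.
- **Forces:** no wrist force reading at the end of a move was above about 7 N.
- **Failed check:** none. Top and wrist camera readings differed by 2–5 mm, which is smaller than the room left in each tray.
- **One change of plan:** I gripped the second wedge 13 mm from its middle instead of 20 mm, to stay clear of the mallet.

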